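# Pin the clamshell jig shut and keep it pressed

## Task

A piece of board lies ready in the hinged clamshell jig. Fold the open metal leaf down onto it, take the long pin with the tall knob out of its wooden block and push it down through the holes of both halves until its collar sits on the leaf, then keep hold of the pin and keep pressing it down so that the sprung jig stays fully shut: finish while still gripping and pressing the pin. Leave the stub pin with the low knob, the thread spool and the stone block where they are.

Things in the scene. Friction and masses are not known exactly. Their poses are not given: they have to be found in the camera images.
- jig: Lower half of the jig, fixed: light wooden block 147 (x) by 110 (y) mm, 36 mm high, with a pocket where a 68 x 85 x 6 mm brown board lies on a sprung bed. Origin: under its middle. Own x points from the pin hole to the hinge (away from the robot), y along the hinge, z up. Front edge at x -72.5 mm, hole at x -50 mm, hinge at x +65 mm.
- jig_hole (a point): Centre of the mouth of the hole in the lower half, 36 mm above the bench; a vertical through hole 13 mm wide with a 2 mm chamfer, 36 mm deep down to the bench.
- leaf (a joint): Angle of the upper half, an aluminium leaf 137 mm long, 110 wide, 12 thick: 0 = fully shut and level, top 48 mm above the bench; grows as the free edge rises, to 1.4. Starts at 0.8 to 1.15. The stiff hinge (0.12 N m) stays where left. Lowered, it rests on the sprung board at about 0.05; some 4 to 8 N down at the hole shuts it fully; let go, it rises again.
- leaf_hinge (a point): Middle of the hinge axis, 36 mm above the bench, on the leaf's underside plane at its far end; the axis runs along the jig's y. The flat outer (upper) face of the leaf lies 12 mm from the plane through the axis.
- leaf_hole (a point): Centre of the mouth of the hole in the leaf, on the leaf's outer face, 115 mm from the hinge axis along the leaf; hole 14 mm wide with a 2 mm chamfer, through the 12 mm leaf. It moves with the leaf and stands straight above the jig's hole when the leaf is shut.
- block: Wooden block fixed to the bench, 120 x 50 x 50 mm, origin at the centre of its underside; its two vertical 13 mm holes are at x = -30 and +30 mm on its own x axis. One holds the long pin, the other the stub pin; which is which varies.
- pin: Long steel pin, upright in the block, loose, 60 g. Origin: centre of the collar's underside, z up the pin. Shank 10 mm thick, 42 long, last 7 mm tapered to 4; collar 28 wide, 4 thick; on it a round knob 18 wide, 30 tall (top 34 mm above origin). Collar rests on the block: origin starts 50 mm above the bench; home in the shut jig it is at 48 mm.
- pin_tip (a point): Lower end of the long pin's shank, 42 mm below its origin.
- stub: The stub pin, not to be used: same collar and knob width, but the knob only 12 mm tall and the shank 20 mm long. Origin: centre of the underside of its collar.
- spool: Bystander: small thread spool, 33 mm wide, 40 mm tall, loose; origin at its underside.
- pumice: Bystander: grey stone block 31 x 68 x 24 mm, loose; origin at its underside.
Not all that is in view belongs to the job. Leave any red look-alike of the pin alone.

How it is judged:
On the way, in this order (a step that is already met when the one before it is completed fails the run):
1. the leaf is folded down onto the board (below 0.1 rad) (value of joint leaf below 0.1 rad), for 0.2 s.
2. the long pin stands through the leaf's hole and into the lower half's hole (tip at least 10 mm below its mouth) (z of pin_tip in the frame of jig below 0.026 m and horizontal distance between pin and jig_hole below 0.005 m and angle between pin's own z axis and vertical below 0.1 rad), for 0.1 s.
At the end, for the whole second after the job is handed in: Leaf held fully shut (under 0.02 rad); long pin upright (0.1 rad) in both holes, within 5 mm of the hole centre, collar down on the leaf (underside 44 to 50.5 mm above the jig underside), at rest and held by the fingers (over 3 N); stub pin within 20 mm of its start (value of joint leaf below 0.02 rad and z of pin in the frame of jig between 0.044 and 0.0505 m and horizontal distance between pin and jig_hole below 0.005 m and angle between pin's own z axis and vertical below 0.1 rad and contact force between the fingers and pin above 3 N and linear speed of pin below 0.02 m/s and distance of stub from where it was at the start of the episode below 0.02 m); the arm keeps its last pose, push and grip.
It fails at once if the stub pin is pulled out or shifted by more than 20 mm (distance of stub from where it was at the start of the episode above 0.02 m).
It fails at once if the spool or the stone block is shifted by more than 30 mm (distance of any of spool, pumice from where it was at the start of the episode above 0.03 m).
It also fails if it takes over 48 s, if anything falls off the work surface, if the arm or the gripper's body presses on something with over 40 N, if the wrist force passes 120 N, or if a joint passes its speed limit or range.

## Robot

A 7-joint arm with a two-finger parallel gripper is mounted at the origin on the work surface; the furniture and walls round the work are solid. World frame = base frame: x ahead of the robot, y to its left, z up, the work surface at z = 0. Lengths are in m, angles in rad, forces in N, time in s.
With the tool pointing down it reaches from about 0.4 to 0.9 m from the base axis. Payload 5.5 kg.
Tool frame: the origin (TCP) lies at the very end of the fingers, on their centre line; the grasp point (between the pads) lies 19 mm behind it; z points along the fingers, y is the line along which they close (so a half turn about z gives the same grasp; the last joint's range is limited). The gripper opens to 92 mm and grips with 3 to 60 N. Pads are 19 mm wide; open, the fingers measure 130 mm over their backs; the gripper's body (75 mm by 190 mm) begins 47 mm behind the grasp point.
Start: joints at [-1.008, 0.501, -0.427, 1.55, 0.221, 1.138, -0.21], TCP at [0.192, 0.621, 0.195] pointing down, gripper open.
Joint ranges: [-2.88, 2.88], [-0.31, 2.03], [-1.54, 1.56], [0.2, 2.42], [-1.41, 4.55], [0.19, 2.02], [-2.57, 2.57]. Speed limits (rad/s): [2.57, 2.57, 3.14, 3.14, 3.14, 3.14, 3.14].

## Interface

Orientations are given as [roll, pitch, yaw] about the fixed x, y, z axes, in that order (R = Rz(yaw) Ry(pitch) Rx(roll)).
In Python, from rig import robot, eyes, job gives the robot as it stands. The module is installed in compiled form; this text tells all that it offers.
- The arm moves only by the tool apply_moves, never from a script. Its argument "moves" is a list of rows, each a list of 7 numbers: the shift along the tool's x, y, z in units of 25 mm (1.0 is 25 mm), then the turn, a rotation vector about the tool's x, y, z in degrees, then the finger opening in mm, from 0 to 91.8. A call has 1 to 20 rows; each row is the pose to reach, as a shift and turn from the pose commanded when the call began, along the tool's axes at that moment; what a row does not reach only later rows make up. A row lasts 1/12 s, in which the tool goes at most 41.7 mm and 7.16 degrees, less where a joint would pass 70% of its speed; a pose out of reach is approached as far as the arm can. A call with a gripper value outside its range is refused whole. The fingers move at their own pace and stop on an object; "newtons" is the grip in N (left out, the last holds). Time passes only in rows, so rows that repeat a pose let the fingers close. It gives the time, the measured TCP pose, the force, the opening and the grip force at its end, in the units of the state.
- robot.get_obs(): the state, without advancing time (a new reading comes with each control period).
- eyes.read_camera(name): name is "side" or "top" or "wrist"; returns a dict with "pixels" (384x512x3 uint8, blue, green, red), "z_map" (384x512 float32, m along the optical axis (not along the pixel's ray), 0 where there is no reading), "vertical_fov" (degrees; the focal length in pixels is half the picture's height over the tangent of half this angle, whatever the lens; pixels are square), "cx", "cy" (the principal point, pixels), "camera_from_world" (4x4, takes a point from world to camera coordinates). Camera axes: x right, y up, looking along -z (the intrinsics and any distortion apply to the point x, -y, -z); pixel columns grow to the right and rows downward; lengths in m; the calibration is good to about 2 mm. A picture is of the moment at which its call begins.
- job.sign_off(): hands the job in; it is judged then, once.
The state is a dict: "time_s": time; "joints": joint angles; "joint_velocities": joint speeds; "joint_torque": joint torques, N m; "eef_pos": TCP position; "orientation": TCP orientation; "contact_force": force on the tool from outside, world axes, zero at the start; "moment": the same for the moment, N m; "gripper_width": opening from 0.0 (shut) to 1.0 (fully open); "grasp_force": force on a finger pad.
Only numpy, scipy, OpenCV 4.12 (cv2) and the standard library are available. Lean on these libraries where they do the work, as an engineer would, in place of code of your own. Each camera call takes 0.05 s, during which the arm holds its last target. There are 200 camera calls.

## Working session

There is one attempt and no reset: what is moved stays moved. The work goes in short steps, Python scripts to look and compute and a tool call to move; the robot and the scene stay as the last step left them, time stands still between calls to the robot, and variables do not carry over. Pictures are saved under pics/ and viewed, at most 10 in all, crops included, and the job is handed in when it is done.

Besides the shell and the picture viewer there is one more tool, called after "Emit:" as name(argument=value, ...) on one line, values as JSON. apply_moves: Moves the arm, as the interface text tells. Its arguments: {"type":"object","properties":{"moves":{"type":"array"},"newtons":{"type":"number"}},"required":["moves"]}

```bash
mkdir -p pics
cat > h.py <<'E'
import numpy as np, cv2
from scipy.spatial.transform import Rotation as R
from rig import robot, eyes, job
def cam(n):
    c=eyes.read_camera(n); h=c["pixels"].shape[0]
    c["f"]=h/2/np.tan(np.radians(c["vertical_fov"])/2); c["T"]=np.linalg.inv(np.array(c["camera_from_world"])); return c
def pts(c):
    z=c["z_map"]; v,u=np.mgrid[:z.shape[0],:z.shape[1]]
    P=np.stack([(u-c["cx"])/c["f"]*z,-(v-c["cy"])/c["f"]*z,-z],-1)
    return P@c["T"][:3,:3].T+c["T"][:3,3]
def ray(c,u,v,h):
    d=c["T"][:3,:3]@np.array([(u-c["cx"])/c["f"],-(v-c["cy"])/c["f"],-1]); o=c["T"][:3,3]
    return o+d*(h-o[2])/d[2]
def px(c,p):
    q=np.array(c["camera_from_world"])@np.append(p,1); return c["cx"]+c["f"]*q[0]/-q[2], c["cy"]+c["f"]*q[1]/q[2]
E
python3 - <<'E'
from h import *
a=cam("top");b=cam("side")
for n,c in(("top",a),("side",b)):
    cv2.imwrite(f"pics/{n}0.png",c["pixels"]); print(n,c["vertical_fov"],c["cx"],c["cy"],c["T"].round(3).tolist(),[k for k in c])
print({k:np.round(v,3).tolist() for k,v in robot.get_obs().items()})
E
```

```text
top 46.564996173989115 256.63117426851215 190.80976455078698 [[-0.046, 0.979, -0.198, 0.345], [-0.999, -0.044, 0.011, -0.033], [0.002, 0.198, 0.98, 0.982], [0.0, 0.0, 0.0, 1.0]] ['pixels', 'z_map', 'vertical_fov', 'cx', 'cy', 'camera_from_world', 'f', 'T']
side 45.79792670914016 259.4618904353205 192.33420076987244 [[-0.995, 0.061, -0.077, 0.441], [-0.098, -0.542, 0.835, 0.746], [0.009, 0.838, 0.545, 0.581], [0.0, 0.0, 0.0, 1.0]] ['pixels', 'z_map', 'vertical_fov', 'cx', 'cy', 'camera_from_world', 'f', 'T']
{'time_s': 0.1, 'joints': [-1.008, 0.502, -0.427, 1.551, 0.221, 1.138, -0.21], 'joint_velocities': [-0.0, -0.002, 0.0, -0.004, -0.001, 0.0, -0.002], 'joint_torque': [-0.011, -56.787, -5.838, -27.991, -0.069, 0.024, 0.0], 'eef_pos': [0.192, 0.62, 0.194], 'orientation': [-3.14, -0.0, 2.842], 'contact_force': [0.846, -0.359, 0.055], 'moment': [-0.001, 0.019, -0.002], 'grasp_force': 0.0, 'gripper_width': 1.0}
```

View pics/top0.png

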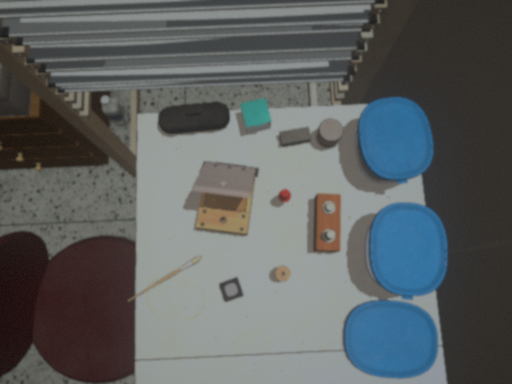

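View pics/side0.png

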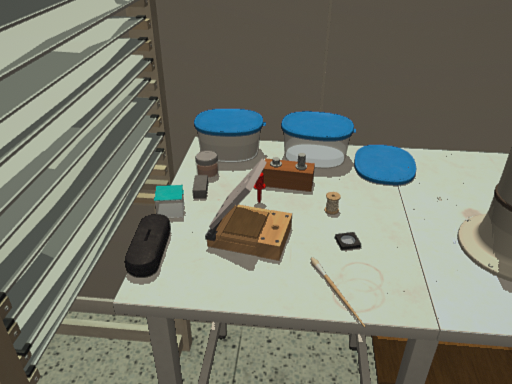

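Top view: the jig is at (225,205) with its leaf at (225,180). The block is at (328,222) with knobs at (328,208) and (328,236). The spool is at (282,273) and the stone at (295,137). Side view: the block's right knob (301,160) is taller than the left one (277,162).

Candidates for the long pin in the top view are the far knob (328,208), the near knob (328,236) and the red look-alike (285,195). I choose the near one, (328,236), and check it by crop and depth.

Run:
```python
from h import *
a=cam("top");b=cam("side")
cv2.imwrite("pics/crop1.png",np.hstack([cv2.resize(a["pixels"][185:260,185:350],None,fx=2.4,fy=4,interpolation=2),cv2.resize(b["pixels"][140:260,205:325],(396,300),interpolation=2)]))
P=pts(a);S=pts(b)
np.set_printoptions(precision=4,suppress=True)
for n,(u,v) in dict(far=(328,208),near=(328,236),red=(285,195),spool=(282,273),stone=(295,137),leaf=(225,183),jigf=(224,219),leafedge=(229,166),table=(260,230)).items(): print(n,P[v,u])
for n,(u,v) in dict(low=(277,161),tall=(301,156)).items(): print("side",n,S[v,u])
# block top & jig top & leaf
for n,m,box in(("blocktop",abs(P[...,2]-.05)<.006,(300,185,350,260)),("jigtop",abs(P[...,2]-.036)<.005,(185,190,265,240)),("knob tall",P[...,2]>.072,(310,225,345,250)),("stub",(P[...,2]>.058),(310,198,345,217))):
    x0,y0,x1,y1=box; M=np.zeros(m.shape,bool);M[y0:y1,x0:x1]=m[y0:y1,x0:x1]
    Q=P[M]; r=cv2.minAreaRect((Q[:,:2]*1000).astype(np.float32)); print(n,len(Q),Q.mean(0),Q[:,2].max(),r)
M=np.zeros(P.shape[:2],bool);M[160:215,185:265]=P[160:215,185:265,2]>.06
Q=P[M];c=Q.mean(0);n=np.linalg.svd(Q-c)[2] if len(Q)<3000 else None
if n is not None: print("leaf",len(Q),c,n[2],"angle",np.arccos(abs(n[2][2])),"resid",np.std((Q-c)@n[2]),Q.min(0),Q.max(0)); print(cv2.minAreaRect((((Q-c)@n[:2].T)*1000).astype(np.float32)),n[:2])
```

```text
far [ 0.487  -0.1912  0.0632]
near [ 0.4267 -0.1829  0.0853]
red [ 0.5157 -0.102   0.0786]
spool [ 0.3592 -0.0915 -0.0011]
stone [ 0.6573 -0.1362  0.0247]
leaf [0.5354 0.0178 0.1291]
jigf [ 0.4828  0.0304 -0.0012]
leafedge [0.5864 0.012  0.0644]
table [ 0.4547 -0.0482 -0.0008]
side low [ 0.4867 -0.1842  0.0639]
side tall [ 0.4318 -0.1808  0.0823]
blocktop 1204 [ 0.4611 -0.1905  0.0508] 0.055907884901260085 ((461.7309265136719, -191.6607666015625), (51.06930923461914, 120.9059829711914), 84.76123809814453)
jigtop 1698 [0.491  0.0281 0.0371] 0.040974289702824795 ((501.0523376464844, 27.062210083007812), (110.14067077636719, 94.48928833007812), 80.19274139404297)
knob tall 72 [ 0.426  -0.179   0.1336] 0.9823354447938172 ((393.6677551269531, -112.4710464477539), (16.99981689453125, 185.37074279785156), 26.520294189453125)
stub 67 [ 0.4842 -0.1866  0.1065] 0.9823354447938172 ((421.8155517578125, -115.89566040039062), (16.021461486816406, 225.87994384765625), 41.34059524536133)
leaf 1615 [0.5426 0.0184 0.1264] [-0.9537  0.1048 -0.2821] angle 1.2848395372714125 resid 0.01525598070716682 [ 0.3447 -0.0407  0.06  ] [0.5965 0.0783 0.9823]
((398.35870361328125, 23.3892822265625), (954.532958984375, 114.7103042602539), 3.2924320697784424) [[-0.2879 -0.0447  0.9566]
 [ 0.0877  0.9935  0.0728]]
```

View pics/crop1.png

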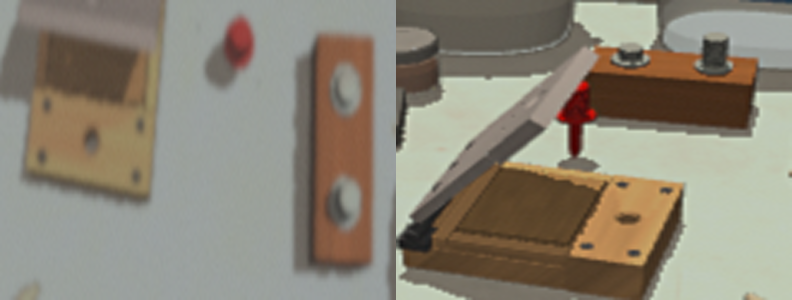

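The crop confirms it. The near knob at side (301,160) is tall and grey, the far one is low, and the red look-alike stands apart at top (285,195). Next I refine the measurements without the depth dropouts.

Run:
```python
from h import *
np.set_printoptions(precision=4,suppress=True)
a=cam("top");b=cam("side")
P=pts(a);S=pts(b)
def rg(P,lo,hi): return P[np.all((P>lo)&(P<hi),-1)]
for n,A in(("top",P),("side",S)):
    k=rg(A,(.40,-.22,.0815),(.46,-.15,.09)); print(n,"tall knob top",len(k),k.mean(0) if len(k) else 0, cv2.minEnclosingCircle((k[:,:2]*1000).astype(np.float32)) if len(k) else 0)
    k=rg(A,(.46,-.22,.062),(.52,-.16,.072)); print(n,"stub knob",len(k),k.mean(0) if len(k) else 0)
    k=rg(A,(.38,-.25,.044),(.55,-.14,.0565)); print(n,"block",k.mean(0),cv2.minAreaRect((k[:,:2]*1000).astype(np.float32)))
    k=rg(A,(.38,-.05,.032),(.62,.12,.041)); r=cv2.minAreaRect((k[:,:2]*1000).astype(np.float32)); print(n,"jig",len(k),k[:,2].mean(),r)
    Q=rg(A,(.45,-.06,.062),(.63,.12,.2)); 
    for _ in range(3):
        c=Q.mean(0);V=np.linalg.svd(Q-c,full_matrices=False)[2]; d=(Q-c)@V[2]; Q=Q[abs(d)<.004]
    print(n,"leaf",len(Q),c,"n",V[2],"ang",np.arccos(abs(V[2][2])),"std",d.std()," zmax",Q[:,2].max(), Q[np.argmax(Q[:,2])])
    k=rg(A,(.30,-.16,.03),(.42,-.06,.05));print(n,"spool",k.mean(0),k.min(0),k.max(0))
# hole via dark blob near (224,219) in top
g=cv2.cvtColor(a["pixels"],6)[212:227,215:234].astype(int)
print(g)
```

```text
top tall knob top 61 [ 0.4312 -0.188   0.0843] ((431.4578857421875, -188.3489532470703), 8.926042556762695)
top stub knob 58 [ 0.4909 -0.1941  0.0661]
top block [ 0.461  -0.1906  0.0508] ((461.5457458496094, -191.09368896484375), (50.35801696777344, 120.75442504882812), 83.89308166503906)
top jig 1734 0.037069785362804766 ((526.949951171875, 21.79840850830078), (120.98579406738281, 147.45167541503906), 80.14847564697266)
top leaf 1362 [0.548  0.0185 0.1151] n [ 0.7896 -0.1397  0.5975] ang 0.9303554892468276 std 0.0011119186933676996  zmax 0.157886768630095 [ 0.5122 -0.0117  0.1579]
top spool [ 0.3588 -0.0895  0.0404] [ 0.3441 -0.1058  0.0327] [ 0.375  -0.0743  0.0445]
side tall knob top 26 [ 0.4306 -0.1872  0.083 ] ((430.8358154296875, -187.337158203125), 9.983786582946777)
side stub knob 30 [ 0.4899 -0.1918  0.0649]
side block [ 0.4575 -0.1841  0.0494] ((460.93170166015625, -190.42803955078125), (56.82669448852539, 120.28543090820312), 84.53080749511719)
side jig 2239 0.03654418144129609 ((526.2559204101562, 25.65346908569336), (118.66910552978516, 146.48751831054688), 80.1038055419
[... 773 characters left out ...]
  78  76  84  98 117 131 135 137 136 136 136
  135]
 [127 128 127 125 111  92  78  78  83  87  97 112 128 134 135 137 137 137
  139]
 [125 127 126 123 111  94  87  90  93  96 102 113 126 134 137 136 136 136
  136]
 [125 127 125 123 115 106 104 104 103 103 108 118 129 135 134 133 133 134
  137]
 [126 127 125 126 121 115 115 112 107 110 115 124 130 134 134 133 134 133
  134]
 [128 127 126 127 128 122 122 118 117 119 123 130 132 132 135 134 134 134
  134]
 [129 128 129 128 129 128 125 124 125 127 131 132 133 133 136 134 134 135
  136]
 [132 131 131 132 131 130 130 128 129 131 134 134 135 135 135 134 136 135
  135]
 [135 136 133 134 133 133 132 134 132 134 134 134 132 133 135 137 136 137
  137]]
```

```bash
cat >> h.py <<'E'
def go(x,y,z,yaw_deg):
    o=robot.get_obs(); Rc=R.from_euler("xyz",o["orientation"]); d=np.array([x,y,z])-o["eef_pos"]
    Rt=R.from_euler("xyz",[180,0,yaw_deg],degrees=True)
    return Rc.inv().apply(d)/.025, (Rc.inv()*Rt).as_rotvec(degrees=True)
E
python3 - <<'E'
from h import *
np.set_printoptions(precision=4,suppress=True)
a=cam("top");b=cam("side")
def blob(c,u,v,w,t):
    g=cv2.cvtColor(c["pixels"],6)[v-w:v+w+1,u-w:u+w+1].astype(float); m=np.clip(t-g,0,None); yy,xx=np.mgrid[-w:w+1,-w:w+1]
    return u+(m*xx).sum()/m.sum(), v+(m*yy).sum()/m.sum()
h1=blob(a,223,219,6,118); H=ray(a,*h1,.036); print("hole top",h1,H)
u,v=px(b,H); print("pred side",u,v); g=cv2.cvtColor(b["pixels"],6); u=int(round(u));v=int(round(v)); print(g[v-5:v+6,u-8:u+9])
t=np.radians(-10);X=np.array([np.cos(t),np.sin(t),0]);Y=np.array([-X[1],X[0],0])
print("jig",H+50*X/1000,"hinge",H+.115*X)
O=H+.05*X; O[2]=0
for p in((50,25,200),(50,25,125)): 
    q=O+X*p[0]/1e3+Y*p[1]/1e3; q[2]=p[2]/1e3; print(p,q,go(*q,170))
E
```

```text
hole top (np.float64(222.4863523573201), np.float64(218.92803970223326)) [0.4779 0.0313 0.036 ]
pred side 273.8758332892927 226.4996054748649
[[104 150 150 148 146 144 149 155 158 158 158 156 156 154 153 153 155]
 [152 152 147 147 146 144 146 155 159 159 157 156 154 154 154 154 157]
 [153 151 148 147 144 145 149 158 160 158 157 156 156 153 153 156 157]
 [151 150 149 147 143 144 145 149 150 149 148 152 153 155 154 156 154]
 [152 149 149 146 144 139 130 106 120 122 122 125 133 152 157 155 153]
 [151 149 148 145 142 121 109  89  71  70  82  99  91 138 155 154 152]
 [150 150 147 144 142 115  75  61  62  64  62  63  90 135 150 151 153]
 [150 149 145 143 145 134 100  67  68  69  68  74 105 142 148 151 154]
 [149 148 144 142 146 150 139 103 100 101 101 116 143 147 149 152 155]
 [151 146 142 143 148 151 149 144 144 144 142 142 145 147 151 153 157]
 [149 144 143 146 147 148 145 145 144 142 141 142 145 148 152 156 159]]
jig [0.5271 0.0226 0.036 ] hinge [0.5912 0.0113 0.036 ]
(50, 25, 200) [0.5807 0.0385 0.2   ] (array([-21.7375, -17.6636,  -0.188 ]), array([-0.0193, -0.0028, -7.1743]))
(50, 25, 125) [0.5807 0.0385 0.125 ] (array([-21.7376, -17.6626,   2.812 ]), array([-0.0193, -0.0028, -7.1743]))
```

Emit:
apply_moves(moves=[[0, 0, -2, 0, 0, 0, 0], [0, 0, -2, 0, 0, 0, 0], [-21.74, -17.66, -2, 0, 0, -7.2, 0], [-21.74, -17.66, -2, 0, 0, -7.2, 0], [-21.74, -17.66, -2, 0, 0, -7.2, 0], [-21.74, -17.66, -2, 0, 0, -7.2, 0], [-21.74, -17.66, -2, 0, 0, -7.2, 0], [-21.74, -17.66, -2, 0, 0, -7.2, 0], [-21.74, -17.66, -2, 0, 0, -7.2, 0], [-21.74, -17.66, -2, 0, 0, -7.2, 0], [-21.74, -17.66, -2, 0, 0, -7.2, 0], [-21.74, -17.66, -2, 0, 0, -7.2, 0], [-21.74, -17.66, -2, 0, 0, -7.2, 0], [-21.74, -17.66, -2, 0, 0, -7.2, 0], [-21.74, -17.66, -2, 0, 0, -7.2, 0], [-21.74, -17.66, -2, 0, 0, -7.2, 0], [-21.74, -17.66, -2, 0, 0, -7.2, 0], [-21.74, -17.66, -2, 0, 0, -7.2, 0], [-21.74, -17.66, -2, 0, 0, -7.2, 0], [-21.74, -17.66, -2, 0, 0, -7.2, 0]], newtons=10)

```text
time_s: 2.07
eef_pos: [0.5845, 0.0293, 0.2457]
orientation: [-3.138, 0.004, 2.957]
contact_force: [-0.5, -0.0, 0.0]
gripper_width: 0.002
grasp_force: 0.0
```

Emit:
apply_moves(moves=[[0, 0, 0, 0, 0, 0, 0], [0, 0, 1.6, 0, 0, 0, 0], [0, 0, 3.2, 0, 0, 0, 0], [0, 0, 4.8, 0, 0, 0, 0], [0, 0, 4.8, 0, 0, 0, 0], [0.6, 0, 4.75, 0, 0, 0, 0], [1.12, 0, 4.72, 0, 0, 0, 0], [1.5, 0, 5.0, 0, 0, 0, 0], [1.9, 0, 5.29, 0, 0, 0, 0], [2.2, 0, 5.6, 0, 0, 0, 0], [2.45, 0, 5.93, 0, 0, 0, 0], [2.67, 0, 6.3, 0, 0, 0, 0], [2.87, 0, 6.66, 0, 0, 0, 0], [2.99, 0, 6.96, 0, 0, 0, 0], [3.08, 0, 7.26, 0, 0, 0, 0], [3.14, 0, 7.5, 0, 0, 0, 0], [3.18, 0, 7.76, 0, 0, 0, 0], [3.18, 0, 7.76, 0, 0, 0, 0], [3.18, 0, 7.76, 0, 0, 0, 0], [3.18, 0, 7.76, 0, 0, 0, 0]])

```text
time_s: 3.73
eef_pos: [0.5029, 0.0525, 0.0514]
orientation: [3.141, 0.0, 2.967]
contact_force: [0.6, 0.4, -0.7]
gripper_width: 0.005
grasp_force: 0.0
```

Run:
```python
from h import *
np.set_printoptions(precision=4,suppress=True)
o=robot.get_obs(); print(o["eef_pos"],o["contact_force"],o["orientation"])
b=cam("side");cv2.imwrite("pics/side1.png",cv2.resize(b["pixels"][80:300,150:400],None,fx=2.4,fy=2.4))
```

```text
[0.5029 0.0525 0.0514] [ 0.5587  0.3584 -0.6758] [3.1414 0.0003 2.9673]
```

View pics/side1.png

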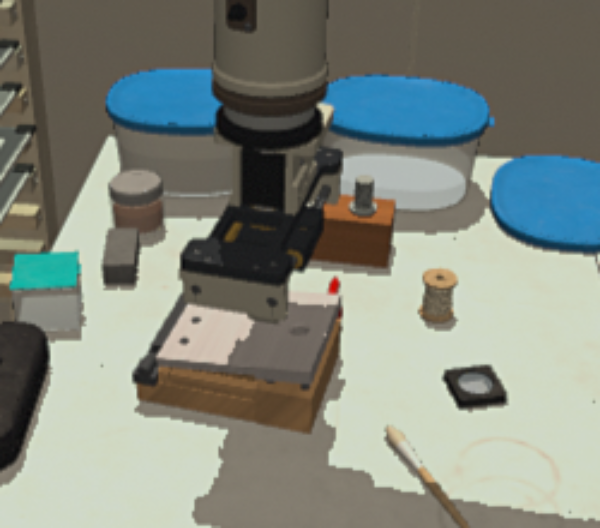

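The side view shows the leaf lying flat on the jig under the fingers, and the tall pin still stands in the block at (363,195). I lift off and move above the pin.

Emit:
apply_moves(moves=[[0, 0, 0.1, 0, 0, 0, 0], [0, 0, 0.1, 0, 0, 0, 0], [0, 0, -1.5, 0, 0, 0, 0], [0, 0, -3, 0, 0, 0, 40], [0, 0, -4.5, 0, 0, 0, 40], [0, 0, -6, 0, 0, 0, 40], [1.16, -10, -6, 0, 0, 0, 40], [1.16, -10, -6, 0, 0, 0, 40], [1.16, -10, -6, 0, 0, 0, 40], [1.16, -10, -6, 0, 0, 0, 40], [1.16, -10, -6, 0, 0, 0, 40], [1.16, -10, -6, 0, 0, 0, 40], [1.16, -10, -6, 0, 0, 0, 40], [1.16, -10, -6, 0, 0, 0, 40], [1.16, -10, -6, 0, 0, 0, 40], [1.16, -10, -6, 0, 0, 0, 40]])

```text
time_s: 5.12
eef_pos: [0.4312, -0.1872, 0.2013]
orientation: [3.141, 0.0, 2.97]
contact_force: [0.1, 0.5, -0.7]
gripper_width: 0.436
grasp_force: 0.0
```

Run:
```python
from h import *
np.set_printoptions(precision=4,suppress=True)
o=robot.get_obs(); print(o["eef_pos"],o["contact_force"],o["gripper_width"]*91.8)
a=cam("top");b=cam("side");w=cam("wrist");P=pts(a);S=pts(b);W=pts(w)
cv2.imwrite("pics/tri.png",np.hstack([cv2.resize(w["pixels"],(400,300)),cv2.resize(a["pixels"][140:260,170:330],(400,300))]))
def rg(P,lo,hi): return P[np.all((P>lo)&(P<hi),-1)]
for n,A in(("top",P),("side",S),("wrist",W)):
    Q=rg(A,(.43,-.05,.043),(.61,.1,.075))
    if len(Q)>50:
        c=Q.mean(0);V=np.linalg.svd(Q-c,full_matrices=False)[2]; print(n,"leaf",len(Q),c,"ang",np.arccos(abs(V[2][2])),((Q-c)@V[2]).std(),cv2.minAreaRect((Q[:,:2]*1000).astype(np.float32)))
    k=rg(A,(.40,-.22,.0805),(.46,-.15,.09)); print(n,"knob",len(k),k.mean(0) if len(k) else 0,cv2.minEnclosingCircle((k[:,:2]*1000).astype(np.float32)) if len(k) else 0)
print(go(.4312,-.188,.0555,170))
```

```text
[ 0.4312 -0.1872  0.2013] [ 0.1034  0.4965 -0.6702] 40.027045283981494
top leaf 3216 [0.5201 0.0235 0.0517] ang 0.04988840383679872 0.0018782992349371545 ((523.62451171875, 23.10765838623047), (110.16809844970703, 140.00155639648438), 79.97197723388672)
top knob 0 0 0
side leaf 2458 [0.5182 0.0311 0.0504] ang 0.043722983274833434 0.0019292185000146375 ((522.7740478515625, 24.313217163085938), (114.197265625, 140.24395751953125), 80.1377182006836)
side knob 30 [ 0.4306 -0.187   0.0826] ((431.009033203125, -187.48068237304688), 9.06891918182373)
wrist leaf 9233 [0.5102 0.0241 0.0515] ang 0.04568754512217919 0.0015489392690571748 ((522.765869140625, 21.92593002319336), (112.12159729003906, 140.0244598388672), 80.08853912353516)
wrist knob 227 [ 0.4301 -0.1898  0.0838] ((430.51275634765625, -189.94444274902344), 9.071239471435547)
(array([-0.0067, -0.0331,  5.8299]), array([ 0.0182, -0.0066,  0.192 ]))
```

View pics/tri.png

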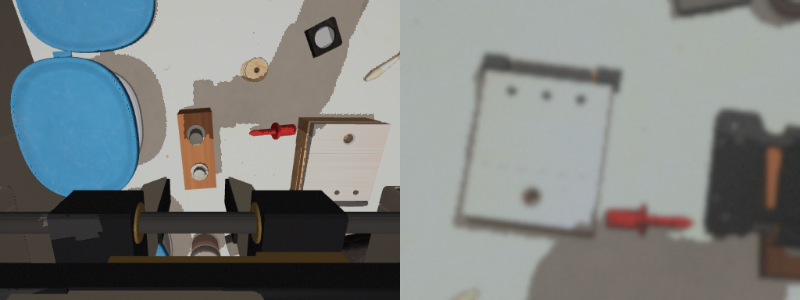

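The wrist view (left half) shows the block with both pins and the leaf flat with its hole visible. The red look-alike now lies beside the jig at (275,130), clear of the work. I grasp the pin next.

Emit:
apply_moves(moves=[[0, -0.05, 1.2, 0, 0, 0, 40], [0, -0.05, 2.4, 0, 0, 0, 40], [0, -0.05, 3.6, 0, 0, 0, 40], [0, -0.05, 4.6, 0, 0, 0, 40], [0, -0.05, 5.4, 0, 0, 0, 40], [0, -0.05, 5.8, 0, 0, 0, 40], [0, -0.05, 5.8, 0, 0, 0, 40], [0, -0.05, 5.8, 0, 0, 0, 40], [0, -0.05, 5.8, 0, 0, 0, 10], [0, -0.05, 5.8, 0, 0, 0, 10], [0, -0.05, 5.8, 0, 0, 0, 10], [0, -0.05, 5.8, 0, 0, 0, 10], [0, -0.05, 5.8, 0, 0, 0, 10], [0, -0.05, 5.8, 0, 0, 0, 10], [0, -0.05, 5.8, 0, 0, 0, 10]], newtons=35)

```text
time_s: 6.52
eef_pos: [0.4305, -0.19, 0.0565]
orientation: [-3.142, 0.0, 2.967]
contact_force: [0.2, 0.8, 0.6]
gripper_width: 0.107
grasp_force: 0.0
```

Run:
```python
from h import *
o=robot.get_obs(); print(o["eef_pos"],o["contact_force"],o["gripper_width"]*91.8,o["grasp_force"])
b=cam("side");w=cam("wrist")
cv2.imwrite("pics/g1.png",np.hstack([cv2.resize(w["pixels"],(400,300)),cv2.resize(b["pixels"][100:220,220:380],(400,300))]))
```

```text
[ 0.43052064 -0.19000154  0.05647668] [0.24259075 0.784961   0.57730576] 9.850021368486326 0.0
```

View pics/g1.png

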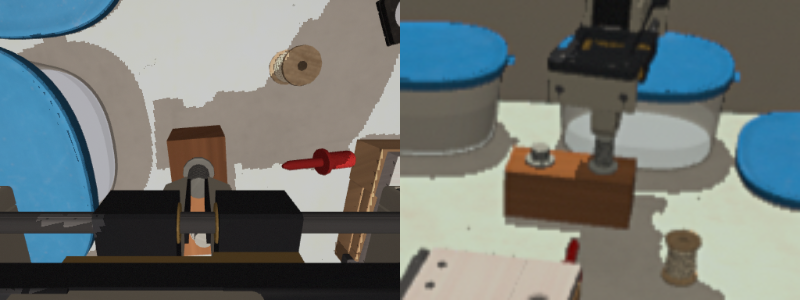

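Run:
```python
from h import *
np.set_printoptions(precision=3,suppress=True,linewidth=200)
b=cam("side");w=cam("wrist");W=pts(w);S=pts(b)
for v in range(190,300,8): print(v,[tuple(W[v,u].round(3)) for u in (235,245,255,265)])
cv2.imwrite("pics/g2.png",np.hstack([cv2.resize(w["pixels"][150:340,200:310],(330,570)),cv2.resize(b["pixels"][135:185,440-200+10:340],(450,570),interpolation=2)]))
```

```text
190 [(np.float64(0.408), np.float64(-0.199), np.float64(0.051)), (np.float64(0.409), np.float64(-0.192), np.float64(0.051)), (np.float64(0.41), np.float64(-0.186), np.float64(0.05)), (np.float64(0.412), np.float64(-0.179), np.float64(0.049))]
198 [(np.float64(0.414), np.float64(-0.2), np.float64(0.049)), (np.float64(0.414), np.float64(-0.193), np.float64(0.051)), (np.float64(0.416), np.float64(-0.187), np.float64(0.05)), (np.float64(0.417), np.float64(-0.18), np.float64(0.051))]
206 [(np.float64(0.419), np.float64(-0.201), np.float64(0.05)), (np.float64(0.419), np.float64(-0.194), np.float64(0.054)), (np.float64(0.42), np.float64(-0.187), np.float64(0.054)), (np.float64(0.421), np.float64(-0.181), np.float64(0.054))]
214 [(np.float64(0.423), np.float64(-0.202), np.float64(0.054)), (np.float64(0.423), np.float64(-0.194), np.float64(0.058)), (np.float64(0.422), np.float64(-0.188), np.float64(0.063)), (np.float64(0.427), np.float64(-0.182), np.float64(0.054))]
222 [(np.float64(0.429), np.float64(-0.202), np.float64(0.055)), (np.float64(0.424), np.float64(-0.194), np.float64(0.07)), (np.
[... 1603 characters left out ...]
np.float64(-0.19), np.float64(0.17)), (np.float64(0.4), np.float64(-0.188), np.float64(0.169)), (np.float64(0.4), np.float64(-0.185), np.float64(0.169)), (np.float64(0.402), np.float64(-0.182), np.float64(0.168))]
286 [(np.float64(0.401), np.float64(-0.191), np.float64(0.17)), (np.float64(0.402), np.float64(-0.188), np.float64(0.171)), (np.float64(0.403), np.float64(-0.185), np.float64(0.169)), (np.float64(0.403), np.float64(-0.182), np.float64(0.17))]
294 [(np.float64(0.404), np.float64(-0.191), np.float64(0.171)), (np.float64(0.404), np.float64(-0.188), np.float64(0.17)), (np.float64(0.404), np.float64(-0.185), np.float64(0.172)), (np.float64(0.405), np.float64(-0.183), np.float64(0.171))]
```

View pics/g2.png

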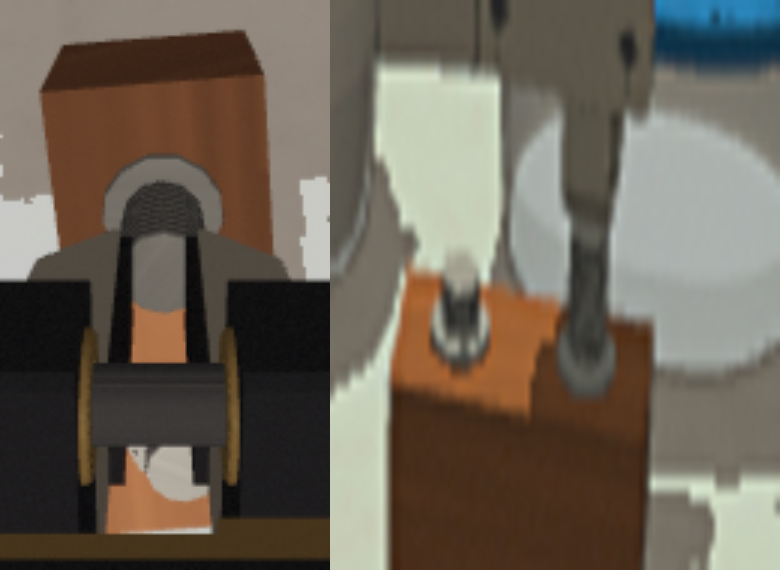

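The crop shows the knob between the pads at (160,240), but the grip reads 0. I command the fingers fully shut.

Emit:
apply_moves(moves=[[0, 0, 0, 0, 0, 0, 0], [0, 0, 0, 0, 0, 0, 0], [0, 0, 0, 0, 0, 0, 0], [0, 0, 0, 0, 0, 0, 0], [0, 0, 0, 0, 0, 0, 0]], newtons=35)

```text
time_s: 7.13
eef_pos: [0.4304, -0.1899, 0.0563]
orientation: [3.142, -0.0, 2.967]
contact_force: [-0.5, -0.4, 0.2]
gripper_width: 0.003
grasp_force: 0.0
```

Run:
```python
from h import *
np.set_printoptions(precision=3,suppress=True,linewidth=200)
b=cam("side");w=cam("wrist");a=cam("top");W=pts(w);S=pts(b)
print(robot.get_obs()["gripper_width"],robot.get_obs()["grasp_force"])
cv2.imwrite("pics/g3.png",np.hstack([cv2.resize(w["pixels"][150:340,200:310],(330,570)),cv2.resize(b["pixels"][110:185,250:345],(450,570),interpolation=2)]))
```

```text
0.004178161105680623 0.0
```

View pics/g3.png

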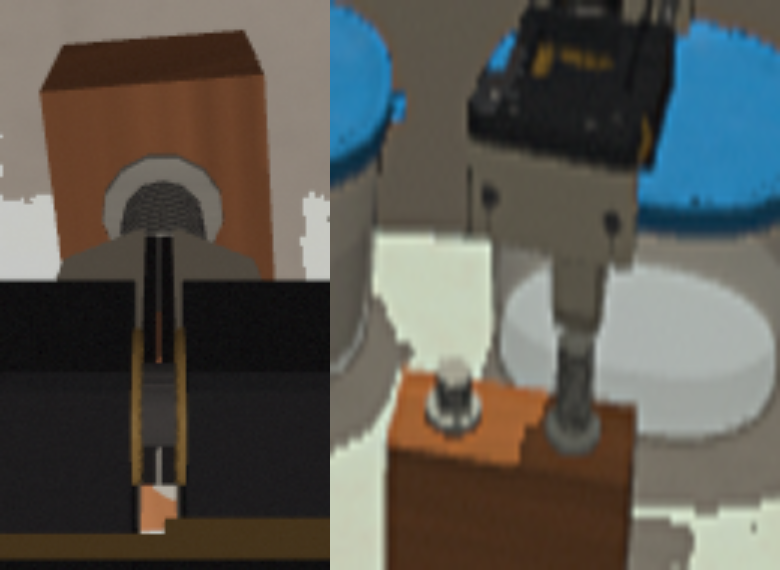

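Run:
```python
from h import *
np.set_printoptions(precision=3,suppress=True,linewidth=200)
b=cam("side");w=cam("wrist");S=pts(b);W=pts(w);o=robot.get_obs();e=o["eef_pos"]
print(e,o["joints"],o["contact_force"],px(b,e),px(b,e+[0,0,.03]),px(w,e),px(w,e+[0,0,.03]))
u=int(round(px(b,e)[0]))
for v in range(125,176,2): print(v,u,S[v,u],b["pixels"][v,u],S[v,u-4],S[v,u+4])
```

```text
[ 0.43  -0.19   0.056] [ 0.304  0.358  0.064  2.115 -0.036  0.67   1.788] [-0.317 -0.202  0.91 ] (np.float64(301.01320159673355), np.float64(163.96413703544334)) (np.float64(301.772057512064), np.float64(152.63836915960792)) (np.float64(253.709486771536), np.float64(222.07420612440174)) (np.float64(253.90805937380554), np.float64(242.3812755521626))
125 301 [ 0.437 -0.1    0.196] [29 28 27] [ 0.445 -0.103  0.195] [ 0.429 -0.102  0.196]
127 301 [ 0.436 -0.093  0.195] [27 26 25] [ 0.444 -0.094  0.194] [ 0.428 -0.094  0.195]
129 301 [ 0.436 -0.095  0.19 ] [24 24 22] [ 0.444 -0.096  0.189] [ 0.428 -0.092  0.192]
131 301 [ 0.436 -0.094  0.186] [48 54 58] [ 0.444 -0.1    0.183] [ 0.428 -0.096  0.186]
133 301 [ 0.436 -0.097  0.18 ] [75 88 93] [ 0.444 -0.099  0.179] [ 0.428 -0.096  0.181]
135 301 [ 0.435 -0.103  0.173] [73 85 90] [ 0.444 -0.105  0.172] [ 0.427 -0.094  0.178]
137 301 [ 0.435 -0.102  0.169] [73 86 91] [ 0.443 -0.103  0.168] [ 0.427 -0.102  0.169]
139 301 [ 0.435 -0.104  0.163] [73 86 91] [ 0.443 -0.106  0.162] [ 0.427 -0.099  0.166]
141 301 [ 0.435 -0.103  0.159] [72 85 91] [ 
[... 836 characters left out ...]
 301 [ 0.431 -0.176  0.072] [62 66 68] [ 0.44  -0.28   0.014] [ 0.422 -0.188  0.066]
163 301 [ 0.431 -0.181  0.064] [54 59 59] [ 0.44  -0.208  0.048] [ 0.421 -0.211  0.048]
165 301 [ 0.43  -0.183  0.058] [46 50 50] [ 0.44  -0.189  0.054] [ 0.421 -0.195  0.052]
167 301 [ 0.43  -0.178  0.055] [74 82 83] [ 0.439 -0.18   0.053] [ 0.421 -0.181  0.054]
169 301 [ 0.43  -0.173  0.052] [65 73 77] [ 0.439 -0.18   0.048] [ 0.42  -0.182  0.048]
171 301 [ 0.43  -0.17   0.049] [29 51 84] [ 0.439 -0.167  0.05 ] [ 0.42  -0.168  0.051]
173 301 [ 0.429 -0.165  0.047] [26 43 67] [ 0.439 -0.16   0.049] [ 0.42  -0.163  0.048]
175 301 [ 0.429 -0.163  0.042] [27 44 69] [ 0.438 -0.163  0.042] [ 0.42  -0.162  0.044]
```

The depth maps show the finger ends at z ≈ 0.088, while the state says 0.056. So the fingers closed just above the knob, and the reported z is about 32 mm too low. I open, go down part way and re-measure.

Emit:
apply_moves(moves=[[0, 0, 0, 0, 0, 0, 40], [0, 0, 0, 0, 0, 0, 40], [0, 0, 0, 0, 0, 0, 40], [0, 0, 0, 0, 0, 0, 40], [0, 0, 0.3, 0, 0, 0, 40], [0, 0, 0.6, 0, 0, 0, 40], [0, 0, 0.6, 0, 0, 0, 40]])

```text
time_s: 7.97
eef_pos: [0.4291, -0.1894, 0.0396]
orientation: [3.141, -0.003, 2.968]
contact_force: [0.1, 0.4, 0.5]
gripper_width: 0.422
grasp_force: 0.0
```

```bash
cat >> h.py <<'E'
def tip(b,e,ymin=-.2):  # body-bottom / finger profile at the tool's x from the side camera
    S=pts(b); m=(abs(S[...,0]-e[0])<.006)&(abs(S[...,1]-e[1])<.14)&(S[...,2]>.03)&(S[...,2]<e[2]+.16)
    vs,us=np.nonzero(m)
    for v in sorted(set(vs)):
        q=S[v,us[vs==v]].mean(0); print(v,q.round(3),end="; ")
    print()
E
python3 - <<'E'
from h import *
b=cam("side");o=robot.get_obs();print(o["eef_pos"],o["contact_force"],o["gripper_width"]*91.8);tip(b,o["eef_pos"])
E
```

```text
[ 0.42929836 -0.18948904  0.04010758] [-0.04892454  0.89189967 -0.32474025] 39.53588179376398
109 [ 0.431 -0.176  0.2  ]; 110 [ 0.429 -0.176  0.197]; 111 [ 0.43  -0.176  0.195]; 112 [ 0.43  -0.175  0.193]; 113 [ 0.429 -0.175  0.191]; 114 [ 0.429 -0.175  0.189]; 115 [ 0.429 -0.174  0.187]; 116 [ 0.429 -0.175  0.184]; 117 [ 0.43  -0.175  0.182]; 118 [ 0.43  -0.176  0.179]; 119 [ 0.43  -0.171  0.179]; 120 [ 0.43  -0.167  0.178]; 121 [ 0.43  -0.167  0.176]; 122 [ 0.429 -0.166  0.174]; 123 [ 0.429 -0.167  0.171]; 124 [ 0.429 -0.169  0.168]; 125 [ 0.43  -0.175  0.163]; 126 [ 0.429 -0.212  0.143]; 127 [ 0.429 -0.211  0.141]; 128 [ 0.43  -0.15   0.167]; 129 [ 0.429 -0.121  0.178]; 130 [ 0.429 -0.115  0.179]; 131 [ 0.429 -0.11   0.179]; 132 [ 0.429 -0.105  0.179]; 133 [ 0.429 -0.101  0.179]; 134 [ 0.429 -0.095  0.179]; 135 [ 0.428 -0.095  0.177]; 136 [ 0.429 -0.092  0.176]; 137 [ 0.431 -0.094  0.173]; 138 [ 0.43  -0.094  0.171]; 139 [ 0.43  -0.095  0.168]; 140 [ 0.43  -0.095  0.166]; 141 [ 0.43  -0.096  0.163]; 142 [ 0.429 -0.095  0.161]; 143 [ 0.429 -0.102  0.155]; 144 [ 0.429 -0.101  0.154]
[... 281 characters left out ...]
 155 [ 0.43  -0.152  0.101]; 156 [ 0.43  -0.153  0.098]; 157 [ 0.43  -0.152  0.095]; 158 [ 0.43  -0.151  0.093]; 159 [ 0.429 -0.151  0.091]; 160 [ 0.429 -0.153  0.087]; 161 [ 0.429 -0.153  0.085]; 162 [ 0.429 -0.154  0.082]; 163 [ 0.429 -0.161  0.075]; 164 [ 0.43  -0.174  0.065]; 165 [ 0.429 -0.181  0.059]; 166 [ 0.43  -0.181  0.056]; 167 [ 0.43  -0.182  0.052]; 168 [ 0.43  -0.175  0.054]; 169 [ 0.43  -0.177  0.05 ]; 170 [ 0.43  -0.174  0.049]; 171 [ 0.43  -0.17   0.049]; 172 [ 0.429 -0.165  0.049]; 173 [ 0.429 -0.165  0.047]; 174 [ 0.429 -0.164  0.044]; 175 [ 0.429 -0.164  0.042]; 176 [ 0.429 -0.162  0.04 ]; 177 [ 0.429 -0.163  0.037]; 178 [ 0.429 -0.165  0.033]; 179 [ 0.428 -0.163  0.031];
```

Emit:
apply_moves(moves=[[-0.05, 0, 0.3, 0, 0, 0, 40], [-0.05, 0, 0.5, 0, 0, 0, 40], [-0.05, 0, 0.68, 0, 0, 0, 40], [-0.05, 0, 0.68, 0, 0, 0, 40], [-0.05, 0, 0.68, 0, 0, 0, 40], [-0.05, 0, 0.68, 0, 0, 0, 5], [-0.05, 0, 0.68, 0, 0, 0, 5], [-0.05, 0, 0.68, 0, 0, 0, 5], [-0.05, 0, 0.68, 0, 0, 0, 5], [-0.05, 0, 0.68, 0, 0, 0, 5], [-0.05, 0, 0.68, 0, 0, 0, 5]], newtons=35)

```text
time_s: 8.93
eef_pos: [0.4319, -0.1902, 0.0245]
orientation: [-3.142, 0.0, 2.968]
contact_force: [0.4, 0.4, 1.5]
gripper_width: 0.185
grasp_force: 35.0
```

Grip confirmed: 17 mm opening at 35 N. I lift and carry the pin over the hole.

Emit:
apply_moves(moves=[[0, 0, -0.4, 0, 0, 0, 5], [0, 0, -1, 0, 0, 0, 5], [0, 0, -2, 0, 0, 0, 5], [0, 0, -3, 0, 0, 0, 5], [0, 0, -4, 0, 0, 0, 5], [0, 0, -4, 0, 0, 0, 5], [-0.03, 1, -4, 0, 0, 0, 5], [-0.06, 2, -4, 0, 0, 0, 5], [-0.1, 3, -4, 0, 0, 0, 5], [-0.14, 4.2, -4, 0, 0, 0, 5], [-0.17, 5.4, -4, 0, 0, 0, 5], [-0.2, 6.6, -4, 0, 0, 0, 5], [-0.23, 7.6, -4, 0, 0, 0, 5], [-0.26, 8.4, -4, 0, 0, 0, 5], [-0.26, 9.05, -4, 0, 0, 0, 5], [-0.26, 9.05, -4, 0, 0, 0, 5], [-0.26, 9.05, -4, 0, 0, 0, 5], [-0.26, 9.05, -4, 0, 0, 0, 5]])

```text
time_s: 10.43
eef_pos: [0.4767, 0.0304, 0.1241]
orientation: [-3.141, -0.001, 2.967]
contact_force: [0.3, 0.1, -1.1]
gripper_width: 0.186
grasp_force: 35.0
```

Run:
```python
from h import *
np.set_printoptions(precision=4,suppress=True,linewidth=200)
b=cam("side");w=cam("wrist");o=robot.get_obs();e=np.array(o["eef_pos"]);print(e,o["grasp_force"],o["gripper_width"]*91.8)
S=pts(b);W=pts(w)
for n,A in(("side",S),("wrist",W)):
    m=(np.hypot(A[...,0]-e[0],A[...,1]-e[1])<.02)&(A[...,2]>.062)&(A[...,2]<.25)
    vs,us=np.nonzero(m)
    for v in sorted(set(vs))[::2]:
        k=us[vs==v]; q=A[v,k]; print(n,v,k.min(),k.max(),len(k),q.mean(0).round(4),"x",q[:,0].min().round(4),q[:,0].max().round(4))
cv2.imwrite("pics/h1.png",np.hstack([cv2.resize(w["pixels"][120:320,160:360],(400,400)),cv2.resize(b["pixels"][150:260,220:330],(400,400),interpolation=2)]))
```

```text
[0.4769 0.03   0.1242] 34.99974489212036 17.500410388589003
side 130 268 269 2 [0.4921 0.0379 0.2468] x 0.4913 0.493
side 132 268 282 15 [0.4806 0.0435 0.2464] x 0.4687 0.4927
side 134 271 281 10 [0.4779 0.0469 0.2444] x 0.4701 0.4871
side 168 281 281 1 [0.4679 0.0442 0.1771] x 0.4679 0.4679
side 170 281 284 4 [0.4657 0.0275 0.1635] x 0.4633 0.4679
side 172 281 283 3 [0.4664 0.0295 0.1604] x 0.4648 0.4677
side 174 281 283 3 [0.4663 0.0276 0.155 ] x 0.4646 0.4679
side 176 269 284 6 [0.4724 0.0368 0.1558] x 0.4623 0.4889
side 178 270 284 14 [0.475  0.0398 0.1532] x 0.4622 0.4876
side 180 272 282 11 [0.4744 0.0431 0.151 ] x 0.4655 0.4836
side 182 275 279 5 [0.4747 0.0336 0.1409] x 0.4711 0.4783
side 184 274 279 6 [0.4755 0.033  0.1361] x 0.471 0.4803
side 186 274 279 6 [0.4754 0.0335 0.132 ] x 0.4708 0.48
side 188 274 279 6 [0.4752 0.0337 0.1278] x 0.4707 0.4799
side 190 274 279 6 [0.475  0.0348 0.1241] x 0.4705 0.4798
side 192 274 278 5 [0.4759 0.0342 0.1192] x 0.4722 0.4796
side 194 274 278 5 [0.4757 0.0345 0.115 ] x 0.4719 0.4797
side 196 275 277 3 [0.4756 0.0337 0.1099] x 0.4737 0.4
[... 2053 characters left out ...]
85 28 [0.4766 0.0293 0.2098] x 0.4613 0.4861
wrist 307 220 285 28 [0.4775 0.0292 0.2099] x 0.4619 0.4865
wrist 309 219 286 30 [0.4772 0.0292 0.2114] x 0.4609 0.4871
wrist 311 218 287 30 [0.4764 0.0293 0.2137] x 0.4588 0.4881
wrist 313 218 288 21 [0.4718 0.0307 0.2208] x 0.4603 0.4859
wrist 315 218 288 21 [0.4723 0.0306 0.2212] x 0.4601 0.487
wrist 317 217 288 22 [0.4725 0.03   0.2219] x 0.4593 0.4885
wrist 319 217 288 22 [0.4731 0.0299 0.2222] x 0.4601 0.4889
wrist 321 216 289 22 [0.4713 0.0303 0.2253] x 0.459 0.4866
wrist 323 216 285 18 [0.4734 0.0274 0.2234] x 0.4594 0.4857
wrist 325 216 285 18 [0.4742 0.0273 0.2234] x 0.4598 0.4888
wrist 327 216 285 17 [0.474  0.0265 0.2245] x 0.46 0.4852
```

View pics/h1.png

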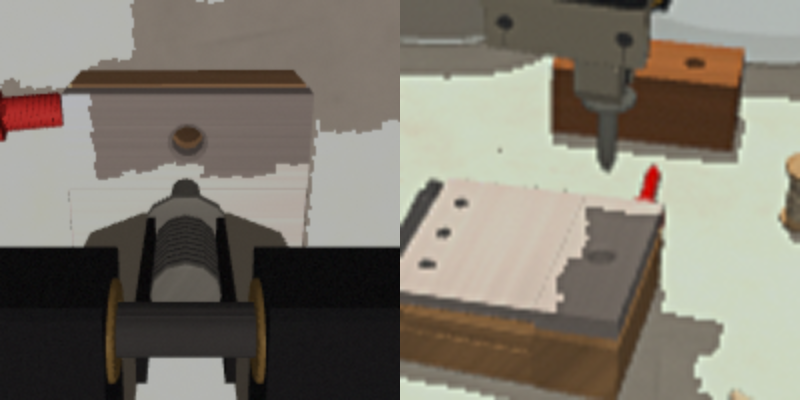

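The wrist view (left half) shows the pin upright in the fingers, with the leaf hole ahead at crop (188,138). The side view (right half) shows the pin tip at (607,168) and the hole at (600,257). I compute both positions from the same cameras.

Run:
```python
from h import *
np.set_printoptions(precision=4,suppress=True,linewidth=200)
b=cam("side");w=cam("wrist");S=pts(b);W=pts(w)
for n,c,A,u,v,r in(("side",b,S,275,221,8),("wrist",w,W,254,189,16)):
    hz=.0535
    g=cv2.cvtColor(c["pixels"],6)[v-r:v+r+1,u-r:u+r+1]; 
    print(n,np.percentile(g,[2,10,25,50,75]))
    Z=A[v-r:v+r+1,u-r:u+r+1,2]; m=((Z<.044)&(np.hypot(*np.mgrid[-r:r+1,-r:r+1])<r*.8)).astype(np.uint8)
    k,l,s,ce=cv2.connectedComponentsWithStats(m); 
    for i in range(1,k):
        if s[i,4]>5: print("depth blob",s[i],ce[i]+[u-r,v-r],ray(c,*(ce[i]+[u-r,v-r]),hz),"inner rim z.045",ray(c,*(ce[i]+[u-r,v-r]),.045))
    m=(g<np.median(g)*.82).astype(np.uint8)
    k,l,s,ce=cv2.connectedComponentsWithStats(m)
    for i in range(1,k):
        if s[i,4]>8: print("dark blob",s[i],ce[i]+[u-r,v-r],ray(c,*(ce[i]+[u-r,v-r]),hz))
# shank: column centres in side; in wrist
m=(np.hypot(S[...,0]-.4755,S[...,1]-.03)<.013)&(S[...,2]>.112)&(S[...,2]<.138)
vs,us=np.nonzero(m); 
T=b["T"];o=T[:3,3]
for v in (184,187,190,193):
    k=us[vs==v]; u=(k.min()+k.max())/2; d=ray(b,u,v,0)-o; t=(.030-o[1])/d[1]; print("side axis at y=.030",v,k.min(),k.max(),o+d*t)
m=(np.hypot(W[...,0]-.4755,W[...,1]-.03)<.012)&(W[...,2]>.105)&(W[...,2]<.14); q=W[m]; print("wrist shank y",q[:,1].min(),q[:,1].max(),q.mean(0))
for n,A in (("wrist",W),):
    q=A[(abs(A[...,2]-.185)<.01)&(np.hypot(A[...,0]-.4755,A[...,1]-.03)<.011)]; print("knob top region",q.min(0),q.max(0),q.mean(0))
print(robot.get_obs()["eef_pos"])
```

```text
side [ 81.   94.8 103.  104.  106. ]
dark blob [ 4  6  8  3 15] [274.6 220. ] [0.4768 0.0333 0.0535]
wrist [ 49.76  64.    97.   108.   110.  ]
depth blob [  8  10  15  12 132] [253.25   188.6288] [0.4746 0.0303 0.0535] inner rim z.045 [0.4771 0.0298 0.045 ]
dark blob [  7   9  18  16 219] [253.5525 189.4338] [0.4754 0.0304 0.0535]
side axis at y=.030 184 274 279 [0.4757 0.03   0.1342]
side axis at y=.030 187 274 279 [0.4755 0.03   0.1276]
side axis at y=.030 190 274 278 [0.4762 0.03   0.1209]
side axis at y=.030 193 274 278 [0.476  0.03   0.1142]
wrist shank y 0.02528277492161232 0.03416943970338897 [0.4718 0.0301 0.121 ]
knob top region [0.4661 0.0205 0.175 ] [0.4793 0.0393 0.1949] [0.4715 0.0303 0.1823]
[0.477  0.0303 0.1243]
```

Emit:
apply_moves(moves=[[-0.025, 0.025, 0.4, 0, 0, 0, 5], [-0.025, 0.025, 0.9, 0, 0, 0, 5], [-0.025, 0.025, 1.4, 0, 0, 0, 5], [-0.025, 0.025, 1.8, 0, 0, 0, 5], [-0.025, 0.025, 2.0, 0, 0, 0, 5], [-0.025, 0.025, 2.15, 0, 0, 0, 5], [-0.025, 0.025, 2.3, 0, 0, 0, 5], [-0.025, 0.025, 2.45, 0, 0, 0, 5], [-0.025, 0.025, 2.6, 0, 0, 0, 5], [-0.025, 0.025, 2.6, 0, 0, 0, 5]])

```text
time_s: 11.47
eef_pos: [0.4777, 0.032, 0.0589]
orientation: [-3.141, -0.001, 2.967]
contact_force: [0.9, 0.4, -0.6]
gripper_width: 0.187
grasp_force: 35.0
```

Emit:
apply_moves(moves=[[0, 0, 0.12, 0, 0, 0, 5], [0, 0, 0.24, 0, 0, 0, 5], [0, 0, 0.36, 0, 0, 0, 5], [0, 0, 0.48, 0, 0, 0, 5], [0, 0, 0.6, 0, 0, 0, 5], [0, 0, 0.72, 0, 0, 0, 5], [0, 0, 0.84, 0, 0, 0, 5], [0, 0, 0.96, 0, 0, 0, 5], [0, 0, 0.96, 0, 0, 0, 5]])

```text
time_s: 12.22
eef_pos: [0.4775, 0.032, 0.0346]
orientation: [-3.141, -0.001, 2.968]
contact_force: [-0.2, -0.7, -1.9]
gripper_width: 0.189
grasp_force: 35.0
```

Emit:
apply_moves(moves=[[0, 0, 0.1, 0, 0, 0, 5], [0, 0, 0.2, 0, 0, 0, 5], [0, 0, 0.3, 0, 0, 0, 5], [0, 0, 0.4, 0, 0, 0, 5], [0, 0, 0.48, 0, 0, 0, 5], [0, 0, 0.52, 0, 0, 0, 5], [0, 0, 0.52, 0, 0, 0, 5], [0, 0, 0.52, 0, 0, 0, 5]], newtons=45)

```text
time_s: 12.88
eef_pos: [0.4774, 0.0322, 0.0225]
orientation: [-3.141, -0.001, 2.968]
contact_force: [-3.3, 0.4, 6.7]
gripper_width: 0.182
grasp_force: 45.0
```

Emit:
apply_moves(moves=[[0.03, 0, 0.04, 0, 0, 0, 5], [0.03, 0, 0.06, 0, 0, 0, 5], [0.03, 0, 0.06, 0, 0, 0, 5], [0.03, 0, 0.06, 0, 0, 0, 5]])

```text
time_s: 13.22
eef_pos: [0.4775, 0.0321, 0.0223]
orientation: [-3.142, 0.0, 2.967]
contact_force: [-5.7, -0.5, 19.8]
gripper_width: 0.184
grasp_force: 45.0
```

Run:
```python
from h import *
np.set_printoptions(precision=4,suppress=True,linewidth=200)
o=robot.get_obs();print(o["eef_pos"],o["contact_force"],o["moment"])
for n in("top","side","wrist"):
    A=pts(cam(n)); Q=A[np.all((A>(.43,-.05,.043))&(A<(.61,.1,.058)),-1)]; Q=Q[np.hypot(Q[:,0]-.477,Q[:,1]-.03)>.022]
    for _ in range(3):
        if len(Q)<60: break
        c=Q.mean(0);V=np.linalg.svd(Q-c,full_matrices=False)[2];d=(Q-c)@V[2];Q=Q[abs(d)<2.5*d.std()]
    if len(Q)>60: print(n,len(Q),c,"ang",np.arccos(abs(V[2][2])),V[2],d.std())
    m=(np.hypot(A[...,0]-.477,A[...,1]-.031)<.0145)&(A[...,2]>.048)&(A[...,2]<.057); q=A[m]; print("collar pts",len(q),q.mean(0) if len(q) else 0,np.percentile(q[:,2],[10,50,90]) if len(q) else 0)
```

```text
[0.4775 0.0321 0.0223] [-5.7391 -0.4934 19.7712] [-0.188   1.4226  0.0407]
top 272 [ 0.551  -0.0263  0.048 ] ang 0.01994077060882085 [-0.0138  0.0144 -0.9998] 0.0018302415338144538
collar pts 0 0 0
side 1524 [0.5301 0.0402 0.0472] ang 0.0017468644251079316 [-0.0017 -0.0004 -1.    ] 0.0010878044325621059
collar pts 16 [0.473  0.0391 0.0509] [0.0492 0.051  0.0522]
wrist 6571 [0.4771 0.03   0.0478] ang 0.00039412815251917236 [-0.0001  0.0004  1.    ] 0.0005785517989822838
collar pts 483 [0.4671 0.0328 0.0522] [0.0506 0.0518 0.0555]
```

The leaf reads 0.000 rad, the collar is seated and I am pressing at 20 N. I let it settle briefly to check it is steady.

Emit:
apply_moves(moves=[[0, 0, 0, 0, 0, 0, 5], [0, 0, 0, 0, 0, 0, 5], [0, 0, 0, 0, 0, 0, 5], [0, 0, 0, 0, 0, 0, 5], [0, 0, 0, 0, 0, 0, 5], [0, 0, 0, 0, 0, 0, 5]])

```text
time_s: 13.87
eef_pos: [0.4774, 0.0321, 0.0223]
orientation: [-3.142, 0.0, 2.967]
contact_force: [-6.8, -0.5, 19.3]
gripper_width: 0.188
grasp_force: 45.0
```

Run:
```python
from h import *
A=pts(cam("wrist"));Q=A[np.all((A>(.43,-.05,.043))&(A<(.61,.1,.0505)),-1)];c=Q.mean(0);V=np.linalg.svd(Q-c,full_matrices=False)[2];print(len(Q),np.arccos(abs(V[2][2])))
print(job.sign_off())
```

```text
8002 0.004281028218675338
the job is handed in; nothing more can be done
None
```

I handed the job in with the leaf shut at about 0.004 rad, the long pin seated through both halves, and the arm still gripping it at 45 N and pressing down with about 19 N; the hand-in gave no verdict, and the red look-alike pin got knocked over beside the jig along the way.

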